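Shut and latch the scrap-chute hatch

ROBOT

A 6-joint arm with a two-finger parallel gripper is mounted at the origin on the work surface. World frame = base frame: x ahead of the robot, y to its left, z up, the work surface at z = 0. Lengths are in m, angles in rad, forces in N, time in s.
With the tool pointing down it reaches from about 0.3 to 0.875 m from the base axis. Payload 6.4 kg.
Tool frame: the origin (TCP) lies where the fingers leave the gripper's body, on its centre line; the fingertips stand 73 mm ahead of it and the grasp point (between the pads) lies 54 mm ahead of it (ctrl.pinch_z is the distance from the TCP to the grasp point, in m); z points along the fingers, y is the direction in which the jaws open and shut (so a half turn about z gives the same grasp; the last joint's range is limited). The gripper opens to 85 mm and grips with 20 to 120 N. Pads are 22 mm wide; open, the fingers measure 114 mm over their backs; the gripper's body (76 mm by 85 mm) begins 54 mm behind the grasp point. The pads swing forward as they close: fully open they stand 13 mm farther back than shut.
Start: joints at [-1.333, 0.181, 1.607, -0, 1.354, -0.206], TCP at [0.247, -0.519, 0.304] pointing down, gripper open.
Joint ranges: [-2.99, 2.99], [-0.89, 2.07], [0.3, 2.58], [-1.14, 4.28], [0, 2.63], [-3.12, 3.12]. Speed limits (rad/s): [2.57, 2.57, 3.01, 3.14, 3.14, 3.14].

INTERFACE

Orientations are given as a unit quaternion [w, x, y, z].
In Python, from bench import ctrl, camera, camera_model gives the robot as it stands.
- The arm moves only by the tool arm_command, never from a script. Its argument "series" is a list of rows, each a list of 7 numbers: the shift along the tool's x, y, z in m, then the turn, a rotation vector about the tool's x, y, z in degrees, then the finger opening in m, from 0 to 0.0854. In form: [[tx, ty, tz, rx, ry, rz, gripper], ...]. A call has exactly 5 rows; each row is the pose to reach, as a shift and turn from the pose commanded when the call began, along the tool's axes at that moment; what a row does not reach only later rows make up. A row lasts 1/10 s, in which the tool goes at most 50 mm and 8.59 degrees, less where a joint would pass 70% of its speed; a pose out of reach is approached as far as the arm can. A call with a gripper value outside its range is refused whole. The fingers move at their own pace and stop on an object; the grip force is fixed at half the most. Time passes only in rows, so rows that repeat a pose let the fingers close, or fill a call up. It gives the time, the measured TCP pose, the force and the opening at its end, in the units of the state.
- ctrl.get_obs(): the state, without advancing time (a new reading comes with each control period).
- camera(name): name is "side" or "top"; returns (picture, depth): 420x560x3 uint8, red, green, blue; 420x560 float32, m along the optical axis (not along the pixel's ray), 0 where there is no reading.
- camera_model(name): a dict with "K" (3x3 intrinsics, pixels), "position" and "attitude" of the camera in the world. Camera axes: x right, y down, z forward; pixel columns grow to the right and rows downward; lengths in m; the calibration is good to about 2 mm. A picture is of the moment at which its call begins. camera_model takes no time and is no camera call.
- ctrl.hand_in(): hands the job in, once; it reports no verdict.
The state is a dict: "time_s": time; "q": joint angles; "dq": joint speeds; "joint_efforts": joint torques, N m; "eef_pos": TCP position; "eef_rot": TCP orientation; "wrist_force": force on the tool from outside, world axes, zero at the start; "torque": the same for the moment, N m; "opening": opening from 0.0 (shut) to 1.0 (fully open).
Only numpy, scipy, OpenCV 4.12 (cv2) and the standard library are available. Lean on these libraries where they do the work, as an engineer would, in place of code of your own. Each camera call takes 0.05 s, during which the arm holds its last target. There are 200 camera calls.

TASK

The feed box at the head of the scrap chute is standing open: swing its hatch fully shut, hook the wire bail of the toggle latch over the keeper on the hatch, then press the red lever down past centre until it lies flat and holds the hatch drawn tight. Leave the battery terminals, post cover, ratchet and spreader where they lie.

Things in the scene. Friction and masses are not known exactly. Their poses are not given: they have to be found in the camera images.
- feed_box: Galvanized steel box fixed to the bench, 170 (x) x 290 (y) x 170 mm high; a chute leaves it towards +x. Origin: centre of its underside, z up. All hatch and latch hinges run along its x axis; the latch works in the plane x = 0 and pulls towards -y. The latch stands on a flat deck (top z = 170, y -145 to -27); the hatch covers the rest, hinged at the +y end.
- hatch_hinge (a point): Hinge axis of the hatch, middle; at (0, 135, 172) mm in feed_box. The hatch shut is a level 170 x 160 x 4 mm plate reaching from here towards -y, its top face 2 mm above the axis.
- hatch (a joint): Hatch angle, rad: 0 shut (level, its stop), about 1 standing open; it opens by its -y edge rising. 0.3 kg; a stiff friction hinge (0.28 N m) holds it where it is left, so it is pressed shut on its top face (a few N).
- hatch_edge (a point): Middle of the hatch's free edge, on its top face, 160 mm from the hinge axis; when the hatch is shut this is the -y edge.
- keeper (a point): Point in the keeper, a 22 mm wide (x) steel hook on the hatch, where the bail bar's centre lies when hooked; (0, -10, 192) mm in feed_box when shut, 18 above the hatch's top face. Axes as feed_box's when shut. Upright post on its -y side (face 3 mm off); lip overhead (5 to 8 mm above), ending 3 mm to +y; level seat 4.5 mm below, reaching 25 mm to +y.
- latch_pivot (a point): Fixed pivot of the lever, on the deck at (0, -60, 192) mm in feed_box: 22 above the deck, 50 to the -y side of the keeper point when the hatch is shut.
- lever (a joint): Lever angle, rad: 0 closed, lying level from the pivot towards -y; grows as its tip rises and goes over towards the keeper; pi/2 upright, stop at 1.95. Light friction (0.04 N m) holds it where it is left. With the bail hooked it grows tight below about 1 rad, passes dead centre at 0.35 and then snaps shut; pressing takes under 8 N at the tip.
- lever_tip (a point): Near the free end of the red lever, on its outer face (the upper one when closed), 66 mm from the pivot. The lever is a plate 24 mm wide, 3 mm thick, 67 to 77 mm long from the pivot; its mid-plane goes through the pivot.
- bail (a joint): Angle of the bail about its hinge on the lever, rad. That hinge is 20 mm from the lever's pivot: above it when the lever is upright, to its -y side when closed. 0 as when latched; the bail's elevation above level towards +y is about bail minus lever, so 2.9 with the lever upright means standing up. Slight friction holds it only within 30 degrees of upright; lower, it drops. Bail and lever follow freely when the bar is led.
- bail_bar (a point): Middle of the cross bar of the bail, a U of 6 mm brass-coloured wire 45 mm wide overall (x), 33 inside; bar 67 mm from the bail's hinge. It straddles lever and keeper; the two arms can be pinched at the bar from above, fingers closing along feed_box x. To hook it the bar comes down on the seat 7 to 15 mm to the +y side of the keeper point, then the lever draws it in under the lip.
- terminal_a: Corroded lead battery terminal, 70 x 35 x 18 mm, lying on the feed box's deck at its +x, -y corner; leave alone. Origin under its clamp ring.
- terminal_b: Corroded lead battery terminal, 70 x 35 x 18 mm, lying on the bench; leave alone. Origin under its clamp ring.
- post_cover: Yellow rubber battery-post cover, 31 mm tall, on the bench; leave alone. Origin under its dome.
- ratchet: Chrome ratchet, 210 mm long, on the bench; leave alone. Origin mid-length, underside.
- spreader: Blue plastic terminal spreader, plier-shaped, 170 mm long, on the bench; leave alone. Origin mid-length, underside.

How it is judged:
On the way, in this order (a step that is already met when the one before it is completed fails the run):
1. the hatch is shut (value of joint hatch below 0.035 rad), for 0.2 s.
2. the bail's bar lies behind the keeper, below its lip, with the hatch shut and the lever still open (value of joint hatch below 0.035 rad and value of joint lever above 0.5 rad and y of bail_bar in the frame of keeper above -0.004 m and z of bail_bar in the frame of keeper between -0.012 and 0.0045 m), for 0.2 s.
3. the lever is pressed past centre and lies flat (value of joint lever below 0.12 rad), for 0.2 s.
At the end, for the whole second after the job is handed in: The hatch is shut (under 0.035 rad), the lever lies closed (under 0.12 rad) and the bail's cross bar is held in the keeper's hook, within 4 mm of the hooked point along the pull and below its lip (value of joint hatch below 0.035 rad and value of joint lever below 0.12 rad and y of bail_bar in the frame of keeper between -0.004 and 0.004 m and z of bail_bar in the frame of keeper between -0.012 and 0.0045 m); the robot touches nothing.
It fails at once if a terminal, the post cover, the ratchet or the spreader is shifted by more than 30 mm (distance of any of terminal_a, terminal_b, post_cover, ratchet, spreader from where it was at the start of the episode above 0.03 m).
It also fails if it takes over 58 s, if anything falls off the work surface, if the arm or the gripper's body presses on something with over 40 N, if the wrist force passes 120 N, or if a joint passes its speed limit or range.

## Working session

There is one attempt and no reset: what is moved stays moved. The work goes in short steps, Python scripts to look and compute and a tool call to move; the robot and the scene stay as the last step left them, time stands still between calls to the robot, and variables do not carry over. Pictures are saved under pics/ and viewed, about 8 in all and at most 12, crops included, and the job is handed in when it is done.

Besides the shell and the picture viewer there is one more tool, called as name(argument=value, ...), one argument or row to a line, values as JSON. arm_command: Moves the arm, as the interface text tells. Its arguments: {"type":"object","properties":{"series":{"type":"array","items":{"type":"array","items":{"type":"number"}}}},"required":["series"]}

```bash
ls; mkdir -p pics; cat > h.py <<'E'
import numpy as np, cv2
from bench import ctrl, camera, camera_model
from scipy.spatial.transform import Rotation as R
def rot(q): return R.from_quat(np.roll(q,-1)) if len(np.shape(q))==1 else R.from_matrix(q)
def shot(n,f=None):
    p,d=camera(n)
    if f: cv2.imwrite('pics/'+f,p[:,:,::-1])
    return p,d
def cloud(n,d):
    m=camera_model(n);K=np.array(m['K']);v,u=np.mgrid[:d.shape[0],:d.shape[1]]
    c=np.stack([(u-K[0,2])/K[0,0]*d,(v-K[1,2])/K[1,1]*d,d],-1)
    return c@rot(m['attitude']).as_matrix().T+np.array(m['position'])
def proj(n,P):
    m=camera_model(n);K=np.array(m['K']);c=(np.atleast_2d(P)-m['position'])@rot(m['attitude']).as_matrix()
    c=c@K.T; return c[:,:2]/c[:,2:]
E
python3 - <<'E'
from h import *
for n in('side','top'):
    p,d=shot(n,n+'0.png'); np.savez(n+'0.npz',p=p,d=d); print(camera_model(n))
print(ctrl.get_obs())
E
```

```text
pics
{'K': array([[427.60200101,   0.        , 281.95858507],
       [  0.        , 427.60200101, 208.67074791],
       [  0.        ,   0.        ,   1.        ]]), 'position': array([0.47880586, 1.02773602, 1.00271926]), 'attitude': array([ 0.00748482, -0.04141867,  0.90542739, -0.42240941])}
{'K': array([[418.60662379,   0.        , 276.96147483],
       [  0.        , 418.60662379, 206.15393152],
       [  0.        ,   0.        ,   1.        ]]), 'position': array([ 0.47872725, -0.02004564,  1.30434495]), 'attitude': array([ 0.02565392, -0.70673211,  0.70692132, -0.01156958])}
{'time_s': 0.1, 'q': array([-1.33328808e+00,  1.81474528e-01,  1.60785039e+00,  2.09162251e-05,
        1.35382843e+00, -2.06283670e-01]), 'dq': array([ 1.54907979e-04, -4.24364137e-04, -9.38422984e-04, -1.65627738e-03,
        4.40089445e-05, -1.24450716e-03]), 'joint_efforts': array([ 4.96084740e-04, -4.45877337e+01, -3.52237844e+01, -3.48734948e-04,
        4.13604837e-03, -8.91985621e-06]), 'eef_pos': array([ 0.24682734, -0.51892373,  0.30309764]), 'eef_rot': array([-7.80410698e-04,  9.75482141e-01,  2.20077220e-01, -1.97258396e-06]), 'wrist_force': array([ 1.07224095, -1.17320596, -0.23736757]), 'torque': array([ 0.01152564, -0.02169347,  0.00130385]), 'opening': 0.999032602831297}
```

View pics/side0.png

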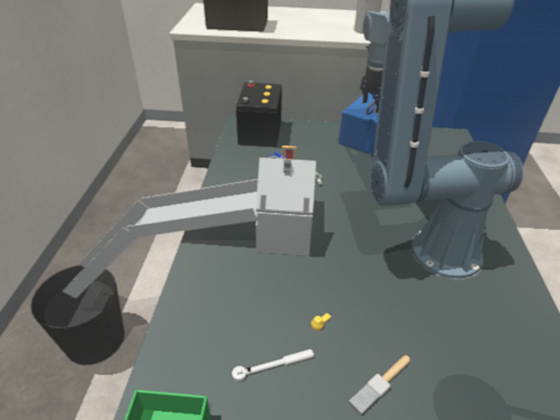

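View pics/top0.png

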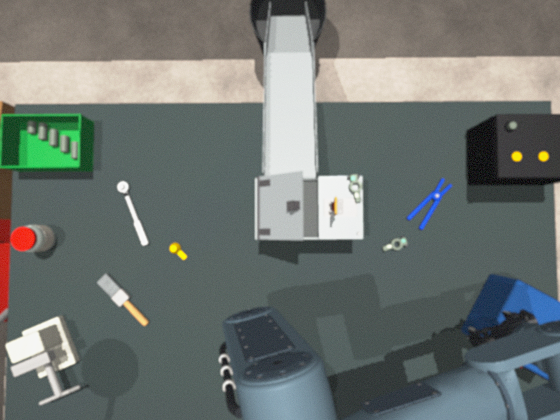

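The top view shows the box at about (310,207), roughly aligned with the world axes. The hatch stands open at (285,207), the white deck is at (340,207) and the latch at (335,208). Next I measure these.

```bash
python3 - <<'E'
from h import *
z=np.load('top0.npz');p,d=z['p'],z['d'];c=cloud('top',d)
roi=np.zeros(d.shape,bool);roi[165:255,245:375]=1
b=c[...,2]
m=roi&(abs(b-.170)<.004)
n,l,s,_=cv2.connectedComponentsWithStats(m.astype(np.uint8));k=1+np.argmax(s[1:,4]);print(s[k])
P=c[l==k];print('z',np.median(P[:,2]))
r=cv2.minAreaRect((P[:,:2]*1000).astype(np.float32));print('deck',r,cv2.boxPoints(r).round(1).tolist())
# hatch plane
m=roi&(b>.19)&(b<.36);print(m.sum())
for v in range(185,232,6): print(v,[ '%.0f,%.0f,%.0f'%tuple(c[v,u]*1000) for u in range(252,368,6)])
big=cv2.resize(p[165:255,245:375],None,fx=6,fy=6,interpolation=cv2.INTER_CUBIC)
cv2.imwrite('pics/crop0.png',big[:,:,::-1])
E
```

```text
[ 317  177   46   62 2132]
z 0.17042391146130154
deck ((535.2174072265625, -166.2875518798828), (121.13587188720703, 165.87844848632812), 89.93280029296875) [[452.20001220703125, -226.8000030517578], [618.0999755859375, -227.0], [618.2000122070312, -105.80000305175781], [452.29998779296875, -105.5999984741211]]
2722
185 ['614,84,-1', '596,54,176', '594,37,195', '592,20,211', '590,4,226', '589,-12,238', '587,-27,254', '586,-42,269', '584,-56,283', '602,-79,115', '601,-96,118', '596,-109,168', '596,-125,173', '596,-141,173', '596,-158,171', '596,-174,172', '596,-190,173', '596,-207,167', '594,-219,188', '613,-271,2']
191 ['595,84,-1', '579,54,177', '578,37,191', '577,20,207', '575,4,226', '573,-12,241', '572,-27,254', '571,-42,269', '570,-56,282', '585,-79,115', '584,-96,116', '580,-109,170', '580,-125,167', '580,-141,169', '579,-157,171', '579,-173,172', '580,-190,167', '578,-204,185', '579,-222,170', '594,-270,4']
197 ['576,84,3', '563,54,173', '562,37,190', '561,20,207', '559,4,223', '558,-12,240', '557,-27,255', '556,-42,269', '555,-56,281', '567,-79,118', '567,-96,116', '563,-109,
[... 956 characters left out ...]
-152,209', '514,-173,172', '514,-189,170', '514,-205,172', '514,-221,173', '520,-271,-0']
221 ['501,84,-4', '498,53,178', '498,37,191', '498,20,208', '497,4,224', '497,-12,239', '497,-27,254', '497,-42,268', '496,-56,283', '499,-78,124', '499,-95,124', '498,-108,171', '498,-124,172', '498,-140,175', '498,-157,174', '498,-174,166', '498,-189,170', '498,-205,170', '498,-222,168', '501,-271,-3']
227 ['482,84,2', '482,53,179', '482,37,193', '482,20,207', '482,4,225', '482,-12,240', '482,-27,250', '482,-41,270', '482,-56,283', '482,-78,124', '482,-95,120', '482,-109,168', '482,-124,173', '479,-20,1304', '482,-157,171', '482,-173,172', '482,-189,170', '482,-205,169', '482,-222,166', '483,-271,-4']
```

View pics/crop0.png

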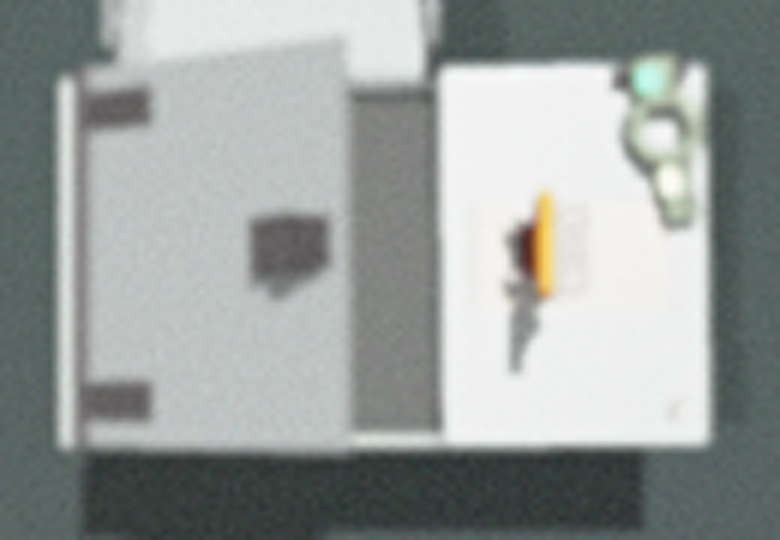

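Box pose is about (0.535, -0.080) m with yaw about 0. The hatch is open about 0.78 rad. The bail stands upright, with its bar near (0.535, -0.144, 0.279). I'll lift, turn the jaws onto world x, then press the hatch with closed fingers beside the keeper.

arm_command(
  series=[
    [0.035, -0.028, -0.02, 0, 0, -8, 0],
    [0.07, -0.055, -0.04, 0, 0, -16, 0],
    [0.105, -0.083, -0.06, 0, 0, -24, 0],
    [0.14, -0.11, -0.08, 0, 0, -32, 0],
    [0.176, -0.138, -0.1, 0, 0, -40, 0],
  ],
)

```text
time_s: 0.6
eef_pos: [0.3469, -0.3174, 0.4043]
eef_rot: [-0.0, 0.84, 0.543, 0.0]
wrist_force: [0.4, 0.2, -0.1]
opening: 0.146
```

arm_command(
  series=[
    [0.048, 0.0026, 0, 0, 0, -6, 0],
    [0.096, 0.005, 0, 0, 0, -12, 0],
    [0.144, 0.0077, 0, 0, 0, -18, 0],
    [0.192, 0.0103, 0, 0, 0, -24.2, 0],
    [0.24, 0.013, 0, 0, 0, -24.2, 0],
  ],
)

```text
time_s: 1.1
eef_pos: [0.4586, -0.1042, 0.4038]
eef_rot: [0.0, 0.708, 0.706, -0.0]
wrist_force: [0.9, -1.1, -0.2]
opening: -0.002
```

arm_command(
  series=[
    [0.03, 0.015, 0, 0, 0, 0, 0],
    [0.064, 0.031, 0, 0, 0, 0, 0],
    [0.064, 0.031, 0.02, 0, 0, 0, 0],
    [0.064, 0.031, 0.04, 0, 0, 0, 0],
    [0.064, 0.031, 0.055, 0, 0, 0, 0],
  ],
)

```text
time_s: 1.6
eef_pos: [0.4892, -0.0417, 0.3472]
eef_rot: [-0.001, 0.709, 0.705, -0.0]
wrist_force: [1.2, -0.1, -0.6]
opening: -0.0
```

arm_command(
  series=[
    [0, 0, 0.015, 0, 0, 0, 0],
    [0, 0, 0.03, 0, 0, 0, 0],
    [0, 0, 0.045, 0, 0, 0, 0],
    [0, 0, 0.06, 0, 0, 0, 0],
    [0, 0, 0.07, 0, 0, 0, 0],
  ],
)

```text
time_s: 2.1
eef_pos: [0.4893, -0.0424, 0.2778]
eef_rot: [-0.001, 0.709, 0.705, -0.0]
wrist_force: [0.1, -0.7, 2.1]
opening: 0.004
```

arm_command(
  series=[
    [0, 0, 0.01, 0, 0, 0, 0],
    [0, 0, 0.02, 0, 0, 0, 0],
    [0, 0, 0.026, 0, 0, 0, 0],
    [0, 0, 0.03, 0, 0, 0, 0],
    [0, 0, 0.032, 0, 0, 0, 0],
  ],
)

```text
time_s: 2.6
eef_pos: [0.4895, -0.0424, 0.2466]
eef_rot: [-0.0, 0.709, 0.705, -0.0]
wrist_force: [-2.0, 0.4, 11.8]
opening: -0.002
```

arm_command(
  series=[
    [0, 0, 0.001, 0, 0, 0, 0],
    [0, 0, 0.001, 0, 0, 0, 0],
    [0, 0, -0.04, 0, 0, 0, 0],
    [0, 0, -0.09, 0, 0, 0, 0.05],
    [0, 0, -0.14, 0, 0, 0, 0.07],
  ],
)

```text
time_s: 3.1
eef_pos: [0.4892, -0.0422, 0.3884]
eef_rot: [-0.001, 0.709, 0.705, -0.0]
wrist_force: [1.0, -1.0, -0.3]
opening: 0.331
```

```bash
python3 - <<'E'
from h import *
for n,(a,b,e,f) in {'top':(150,260,240,380),'side':(130,260,240,340)}.items():
    p,d=shot(n); np.savez(n+'1.npz',p=p,d=d)
    big=cv2.resize(p[a:b,e:f],None,fx=4,fy=4,interpolation=cv2.INTER_CUBIC)
    cv2.imwrite(f'pics/{n}1.png',big[:,:,::-1])
    hsv=cv2.cvtColor(p,cv2.COLOR_RGB2HSV);c=cloud(n,d)
    m=np.zeros(d.shape,bool);m[a:b,e:f]=1
    y=m&(hsv[...,0]>12)&(hsv[...,0]<32)&(hsv[...,1]>110)
    r=m&((hsv[...,0]<8)|(hsv[...,0]>172))&(hsv[...,1]>110)
    for k,q in(('y',y),('r',r)):
        v,u=np.nonzero(q); print(n,k,q.sum())
        if q.sum():print(u.mean(),v.mean(),u.min(),u.max(),v.min(),v.max(),(np.median(c[q],0)*1000).round(1))
    if n=='top':
        for v in(190,207,225):print([ '%.0f,%.0f,%.0f'%tuple(c[v,u]*1000) for u in range(255,325,8)])
a=cv2.imread('pics/top1.png');b=cv2.imread('pics/side1.png')
h=max(a.shape[0],b.shape[0]);W=np.zeros((h,a.shape[1]+b.shape[1],3),np.uint8);W[:a.shape[0],:a.shape[1]]=a;W[:b.shape[0],a.shape[1]:]=b
cv2.imwrite('pics/both1.png',cv2.resize(W,None,fx=.8,fy=.8))
E
```

```text
top y 13
335.2307692307692 200.6153846153846 334 336 198 203 [ 545.3 -141.8  279.8]
top r 1
333.0 203.0 333 333 203 203 [ 542.5 -140.9  243.3]
['583,62,168', '582,40,173', '537,2,667', '537,-10,663', '540,-23,640', '582,-46,173', '582,-68,174', '582,-90,175', '582,-112,169']
['536,62,170', '511,14,674', '510,1,680', '511,-11,676', '511,-23,672', '511,-35,674', '511,-47,672', '511,-59,669', '511,-72,662']
['487,62,168', '484,13,680', '484,2,672', '484,-11,673', '484,-23,674', '484,-35,677', '484,-47,676', '484,-58,677', '484,-70,676']
side y 20
285.6 146.35 282 291 145 147 [ 548.9 -141.9  278.4]
side r 69
288.6811594202899 157.65217391304347 286 291 151 165 [ 535.2 -141.9  238.4]
```

View pics/both1.png

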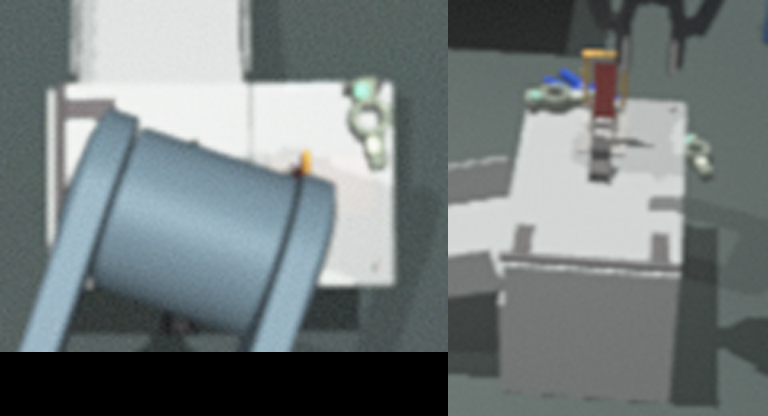

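Hatch reads shut (flat, z about 0.173). The side view shows the red lever upright inside the bail, with the brass bar near (0.535, -0.142, 0.277). The jaws go over the bar so that it sits near the fingertips, which leaves clearance over the hatch later.

arm_command(
  series=[
    [-0.04, 0.018, 0, 0, 0, 0, 0.075],
    [-0.08, 0.036, 0, 0, 0, 0, 0.075],
    [-0.1, 0.046, 0, 0, 0, 0, 0.075],
    [-0.1, 0.046, 0.02, 0, 0, 0, 0.075],
    [-0.1, 0.046, 0.04, 0, 0, 0, 0.075],
  ],
)

```text
time_s: 3.7
eef_pos: [0.5354, -0.1437, 0.3463]
eef_rot: [0.0, 0.71, 0.704, 0.0]
wrist_force: [-0.3, -0.2, 0.4]
opening: 0.875
```

arm_command(
  series=[
    [0, 0, 0.007, 0, 0, 0, 0.075],
    [0, 0, 0.013, 0, 0, 0, 0.055],
    [0, 0, 0.013, 0, 0, 0, 0.052],
    [0, 0, 0.013, 0, 0, 0, 0.052],
    [0, 0, 0.013, 0, 0, 0, 0.052],
  ],
)

```text
time_s: 4.2
eef_pos: [0.5354, -0.1428, 0.335]
eef_rot: [0.001, 0.709, 0.705, 0.0]
wrist_force: [-0.1, 0.6, 0.5]
opening: 0.609
```

```bash
python3 - <<'E'
from h import *
o=ctrl.get_obs();print(o['eef_pos'],o['opening'])
W=[]
for n,(a,b,e,f) in {'top':(170,250,280,380),'side':(110,190,240,340)}.items():
    p,d=shot(n)
    W.append(cv2.resize(p[a:b,e:f],None,fx=4,fy=4,interpolation=cv2.INTER_CUBIC))
cv2.imwrite('pics/both2.png',np.hstack(W)[:,:,::-1])
E
```

```text
[ 0.53537002 -0.14275594  0.3349871 ] 0.6094240239414457
```

View pics/both2.png

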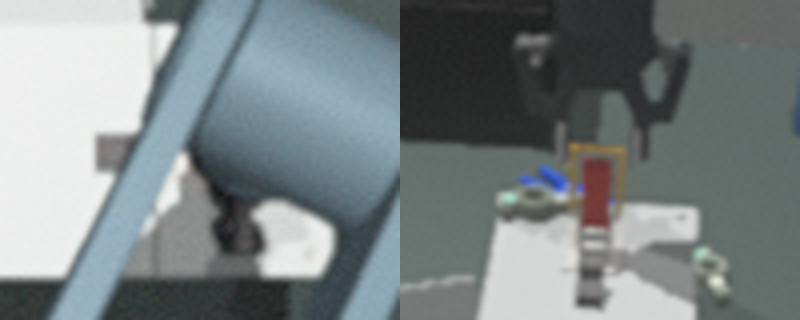

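The fingers straddle the bar (at (570-625,148) in the right crop) with the tips about 7–10 mm below it. Closing.

arm_command(
  series=[
    [0, 0, 0, 0, 0, 0, 0.038],
    [0, 0, 0, 0, 0, 0, 0.038],
    [0, 0, 0, 0, 0, 0, 0.038],
    [0, 0, 0, 0, 0, 0, 0.038],
    [0, 0, 0, 0, 0, 0, 0.038],
  ],
)

```text
time_s: 4.8
eef_pos: [0.5356, -0.1429, 0.3348]
eef_rot: [0.001, 0.709, 0.705, 0.0]
wrist_force: [2.7, 0.2, 5.1]
opening: 0.493
```

arm_command(
  series=[
    [0.01, 0, 0.0005, 0, 0, 0, 0.038],
    [0.019, 0, 0.0015, 0, 0, 0, 0.038],
    [0.028, 0, 0.004, 0, 0, 0, 0.038],
    [0.036, 0, 0.008, 0, 0, 0, 0.038],
    [0.043, 0, 0.013, 0, 0, 0, 0.038],
  ],
)

```text
time_s: 5.3
eef_pos: [0.5359, -0.0992, 0.3222]
eef_rot: [0.001, 0.709, 0.705, 0.0]
wrist_force: [1.6, -2.2, 7.0]
opening: 0.493
```

```bash
python3 - <<'E'
from h import *
W=[]
p,d=shot('side')
cv2.imwrite('pics/s3.png',cv2.resize(p[110:190,240:340],None,fx=5,fy=5,interpolation=cv2.INTER_CUBIC)[:,:,::-1])
c=cloud('side',d)
hsv=cv2.cvtColor(p,cv2.COLOR_RGB2HSV)
m=np.zeros(d.shape,bool);m[110:190,240:340]=1
y=m&(hsv[...,0]>12)&(hsv[...,0]<32)&(hsv[...,1]>100)
v,u=np.nonzero(y);r=v<=v.min()+1
print(y.sum(),u[r].min(),u[r].max(),v.min(),(np.median(c[v[r],u[r]],0)*1000).round(1))
E
```

```text
15 286 293 157 [532.6 -99.3 265.1]
```

View pics/s3.png

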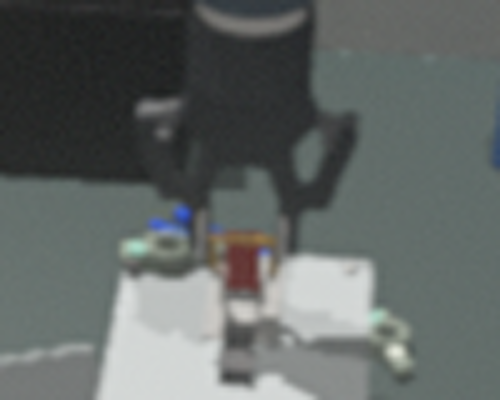

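Bar follows (about y=-0.099, z=0.265). Continuing along the arc.

arm_command(
  series=[
    [0.007, 0, 0.005, 0, 0, 0, 0.038],
    [0.013, 0, 0.011, 0, 0, 0, 0.038],
    [0.018, 0, 0.0185, 0, 0, 0, 0.038],
    [0.022, 0, 0.026, 0, 0, 0, 0.038],
    [0.0245, 0, 0.035, 0, 0, 0, 0.038],
  ],
)

```text
time_s: 5.85
eef_pos: [0.5356, -0.0741, 0.2855]
eef_rot: [-0.0, 0.709, 0.705, 0.001]
wrist_force: [4.6, 3.4, 4.9]
opening: 0.492
```

arm_command(
  series=[
    [0.002, 0, 0.008, 0, 0, 0, 0.038],
    [0.002, 0, 0.015, 0, 0, 0, 0.038],
    [0.002, 0, 0.021, 0, 0, 0, 0.038],
    [0.001, 0, 0.027, 0, 0, 0, 0.038],
    [0.0, 0, 0.032, 0, 0, 0, 0.038],
  ],
)

```text
time_s: 6.35
eef_pos: [0.5354, -0.0748, 0.2528]
eef_rot: [-0.0, 0.709, 0.705, 0.0]
wrist_force: [5.1, 1.8, 2.2]
opening: 0.486
```

```bash
cat > look.py <<'E'
import sys
from h import *
p,d=shot('side')
cv2.imwrite(sys.argv[1],cv2.resize(p[120:200,240:340],None,fx=7,fy=7,interpolation=cv2.INTER_CUBIC)[:,:,::-1])
c=cloud('side',d)
hsv=cv2.cvtColor(p,cv2.COLOR_RGB2HSV)
m=np.zeros(d.shape,bool);m[120:200,240:340]=1
for n,y in(('y',m&(hsv[...,0]>10)&(hsv[...,0]<32)&(hsv[...,1]>100)),('r',m&((hsv[...,0]<8)|(hsv[...,0]>172))&(hsv[...,1]>110))):
    v,u=np.nonzero(y);print(n,y.sum())
    for k in np.unique(v): i=v==k;print(k,u[i].min(),u[i].max(),(np.median(c[v[i],u[i]],0)*1000).round(0))
E
python3 look.py pics/s4.png
```

```text
y 12
170 281 281 [ 558. -111.  208.]
171 281 281 [ 557. -106.  207.]
172 280 281 [558. -91. 214.]
173 280 281 [558. -88. 212.]
174 281 281 [556. -94. 204.]
178 285 287 [539. -80. 199.]
179 287 289 [532. -76. 199.]
r 0
```

View pics/s4.png

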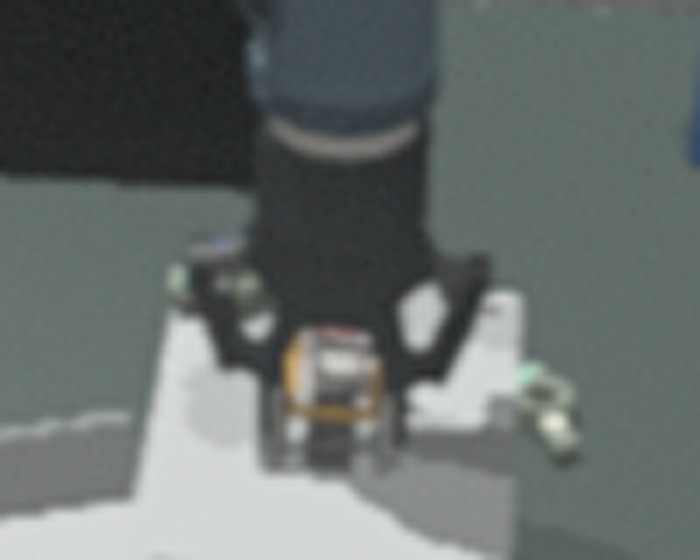

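Bar is down at about y=-0.077, z=0.196, just behind the keeper's lip ((335,410) in the crop). I lower it onto the seat and release.

arm_command(
  series=[
    [-0.001, 0, 0.002, 0, 0, 0, 0.038],
    [-0.002, 0, 0.004, 0, 0, 0, 0.038],
    [-0.003, 0, 0.0055, 0, 0, 0, 0.038],
    [-0.003, 0, 0.0055, 0, 0, 0, 0.038],
    [-0.003, 0, 0.0055, 0, 0, 0, 0.038],
  ],
)

```text
time_s: 6.9
eef_pos: [0.5355, -0.0782, 0.2478]
eef_rot: [-0.0, 0.709, 0.705, 0.0]
wrist_force: [5.1, 1.1, 2.5]
opening: 0.489
```

arm_command(
  series=[
    [0, 0, 0, 0, 0, 0, 0.052],
    [0, 0, 0, 0, 0, 0, 0.06],
    [0, 0, 0, 0, 0, 0, 0.06],
    [0.01, 0, -0.02, 0, 0, 0, 0.06],
    [0.02, 0, -0.04, 0, 0, 0, 0.06],
  ],
)

```text
time_s: 7.4
eef_pos: [0.5345, -0.0581, 0.2875]
eef_rot: [-0.002, 0.71, 0.704, -0.001]
wrist_force: [-0.1, -0.1, 0.0]
opening: 0.702
```

arm_command(
  series=[
    [0.02, 0, -0.04, 0, 0, 0, 0.05],
    [0.03, 0, -0.08, 0, 0, 0, 0.0],
    [0.03, 0, -0.1, 0, 0, 0, 0.0],
    [0.03, 0, -0.1, 0, 0, 0, 0.0],
    [0.03, 0, -0.1, 0, 0, 0, 0.0],
  ],
)

```text
time_s: 7.9
eef_pos: [0.5353, -0.0283, 0.3875]
eef_rot: [-0.0, 0.709, 0.705, -0.0]
wrist_force: [-0.1, 0.4, -0.2]
opening: 0.001
```

```bash
python3 look.py pics/s5.png
```

```text
y 21
174 293 294 [ 517. -124.  186.]
175 293 294 [ 517. -121.  184.]
178 293 293 [517. -88. 196.]
179 284 293 [533. -83. 194.]
180 284 290 [536. -81. 191.]
r 33
158 290 291 [ 530. -138.  238.]
159 287 291 [ 535. -139.  233.]
160 286 290 [ 537. -138.  230.]
161 287 290 [ 536. -140.  225.]
162 287 290 [ 536. -141.  221.]
163 287 290 [ 536. -141.  217.]
164 287 290 [ 536. -141.  213.]
165 286 290 [ 537. -141.  208.]
```

View pics/s5.png

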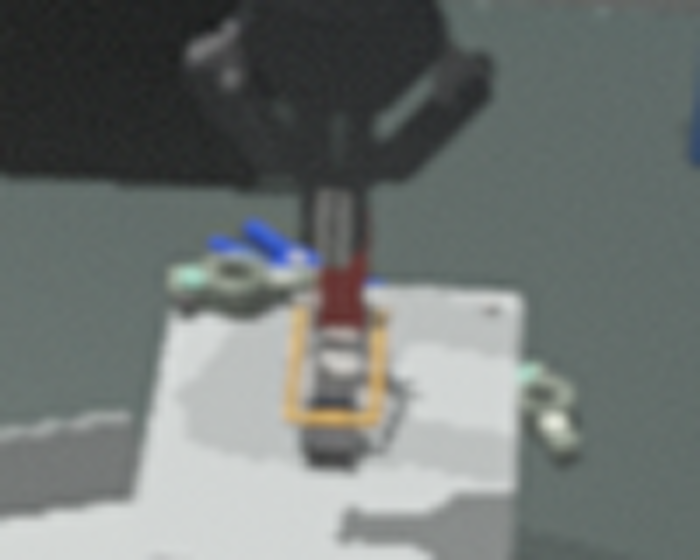

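Bar rests behind the keeper (y about -0.082, z about 0.19, crop (335,415)) with the lever still upright. Next I push the lever over its arc with closed fingertips.

arm_command(
  series=[
    [-0.04, 0, 0, 0, 0, 0, 0],
    [-0.082, 0, 0.0, 0, 0, 0, 0],
    [-0.082, 0, 0.03, 0, 0, 0, 0],
    [-0.082, 0, 0.0625, 0, 0, 0, 0],
    [-0.082, 0, 0.0625, 0, 0, 0, 0],
  ],
)

```text
time_s: 8.45
eef_pos: [0.5321, -0.1097, 0.3189]
eef_rot: [-0.006, 0.71, 0.704, -0.002]
wrist_force: [-0.4, 0.2, -0.4]
opening: -0.003
```

arm_command(
  series=[
    [-0.01, 0, 0, 0, 0, 0, 0],
    [-0.018, 0, 0.0, 0, 0, 0, 0],
    [-0.028, 0, 0.001, 0, 0, 0, 0],
    [-0.038, 0, 0.003, 0, 0, 0, 0],
    [-0.048, 0, 0.007, 0, 0, 0, 0],
  ],
)

```text
time_s: 8.95
eef_pos: [0.5354, -0.1595, 0.3199]
eef_rot: [0.001, 0.709, 0.705, 0.0]
wrist_force: [-0.1, 0.3, 0.0]
opening: 0.003
```

```bash
python3 look.py pics/s6.png
```

```text
y 15
170 294 294 [ 516. -126.  200.]
171 293 294 [ 518. -122.  199.]
172 293 294 [ 517. -117.  199.]
173 293 294 [ 517. -112.  198.]
174 293 293 [ 518. -107.  198.]
178 284 293 [536. -90. 192.]
r 63
154 287 291 [ 536. -164.  236.]
155 287 291 [ 536. -162.  234.]
156 287 291 [ 536. -163.  230.]
157 287 291 [ 536. -161.  227.]
158 287 291 [ 536. -158.  225.]
159 286 291 [ 537. -157.  221.]
160 286 291 [ 537. -152.  221.]
161 286 290 [ 538. -156.  214.]
162 286 291 [ 536. -151.  214.]
163 286 291 [ 536. -149.  210.]
164 286 290 [ 538. -148.  208.]
165 286 290 [ 538. -146.  206.]
```

View pics/s6.png

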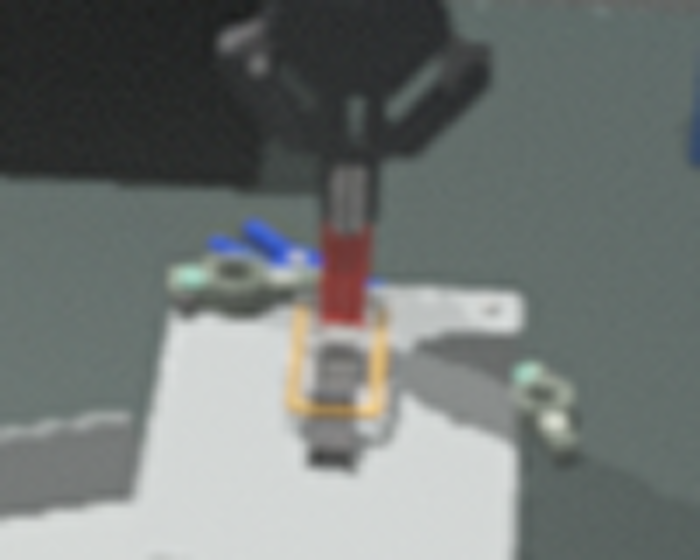

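Lever about 60°, bar drawn in to y about -0.090, z about 0.192: hooked. Pressing on.

arm_command(
  series=[
    [-0.009, 0, 0.006, 0, 0, 0, 0],
    [-0.016, 0, 0.013, 0, 0, 0, 0],
    [-0.0225, 0, 0.0215, 0, 0, 0, 0],
    [-0.025, 0, 0.026, 0, 0, 0, 0],
    [-0.027, 0, 0.031, 0, 0, 0, 0],
  ],
)

```text
time_s: 9.5
eef_pos: [0.5345, -0.1855, 0.287]
eef_rot: [-0.0, 0.709, 0.705, -0.0]
wrist_force: [-0.1, 0.6, 0.8]
opening: -0.002
```

arm_command(
  series=[
    [-0.002, 0, 0.006, 0, 0, 0, 0],
    [-0.003, 0, 0.012, 0, 0, 0, 0],
    [-0.004, 0, 0.018, 0, 0, 0, 0],
    [-0.004, 0, 0.021, 0, 0, 0, 0],
    [-0.004, 0, 0.022, 0, 0, 0, 0],
  ],
)

```text
time_s: 10.0
eef_pos: [0.5346, -0.1891, 0.2661]
eef_rot: [-0.0, 0.709, 0.705, -0.0]
wrist_force: [-3.3, 1.2, 7.8]
opening: -0.001
```

Small extra press, then lift clear and check.

arm_command(
  series=[
    [0, 0, 0.001, 0, 0, 0, 0],
    [0, 0, 0.001, 0, 0, 0, 0],
    [0, 0, 0.001, 0, 0, 0, 0],
    [0, 0, -0.04, 0, 0, 0, 0],
    [0, 0, -0.09, 0, 0, 0, 0],
  ],
)

```text
time_s: 10.5
eef_pos: [0.5336, -0.1884, 0.3543]
eef_rot: [-0.003, 0.709, 0.705, -0.001]
wrist_force: [0.2, -0.9, -0.0]
opening: 0.002
```

arm_command(
  series=[
    [-0.04, 0, -0.03, 0, 0, 0, 0],
    [-0.09, 0, -0.06, 0, 0, 0, 0],
    [-0.14, -0.03, -0.06, 0, 0, 0, 0],
    [-0.18, -0.06, -0.06, 0, 0, 0, 0],
    [-0.18, -0.06, -0.06, 0, 0, 0, 0],
  ],
)

```text
time_s: 11.0
eef_pos: [0.4711, -0.3724, 0.4159]
eef_rot: [0.0, 0.711, 0.703, -0.001]
wrist_force: [-0.4, -0.0, -0.2]
opening: 0.0
```

```bash
python3 look.py pics/s7.png; python3 - <<'E'
from h import *
p,d=shot('top');c=cloud('top',d)
hsv=cv2.cvtColor(p,cv2.COLOR_RGB2HSV)
m=np.zeros(d.shape,bool);m[165:255,290:375]=1
for n,y in(('y',m&(hsv[...,0]>10)&(hsv[...,0]<32)&(hsv[...,1]>90)),('r',m&((hsv[...,0]<8)|(hsv[...,0]>172))&(hsv[...,1]>110))):
    q=c[y]*1000;print(n,y.sum()); 
    if y.sum(): print(q.min(0).round(),q.max(0).round(),np.median(q,0).round())
b=cv2.resize(p[160:260,240:380],None,fx=5,fy=5,interpolation=cv2.INTER_CUBIC);cv2.imwrite('pics/t7.png',b[:,:,::-1])
E
```

```text
y 17
171 294 294 [ 516. -139.  188.]
172 294 294 [ 516. -126.  192.]
173 294 294 [ 515. -119.  194.]
174 293 294 [ 517. -120.  189.]
175 282 294 [ 536. -134.  173.]
176 282 282 [ 555. -128.  172.]
177 282 284 [550. -90. 196.]
178 283 293 [535. -90. 193.]
r 75
156 287 293 [ 536. -215.  196.]
157 287 293 [ 536. -211.  194.]
158 287 293 [ 535. -206.  194.]
159 287 293 [ 535. -202.  193.]
160 286 292 [ 537. -194.  193.]
161 286 291 [ 538. -189.  193.]
162 286 292 [ 536. -179.  195.]
163 286 292 [ 536. -176.  193.]
164 287 291 [ 535. -170.  193.]
165 286 291 [ 537. -163.  194.]
166 286 290 [ 538. -155.  195.]
167 287 290 [ 536. -152.  193.]
y 111
[ 514. -155.  168.] [557. -91. 200.] [ 520. -120.  190.]
r 222
[ 524. -218.  181.] [ 549. -152.  199.] [ 535. -186.  194.]
```

View pics/s7.png

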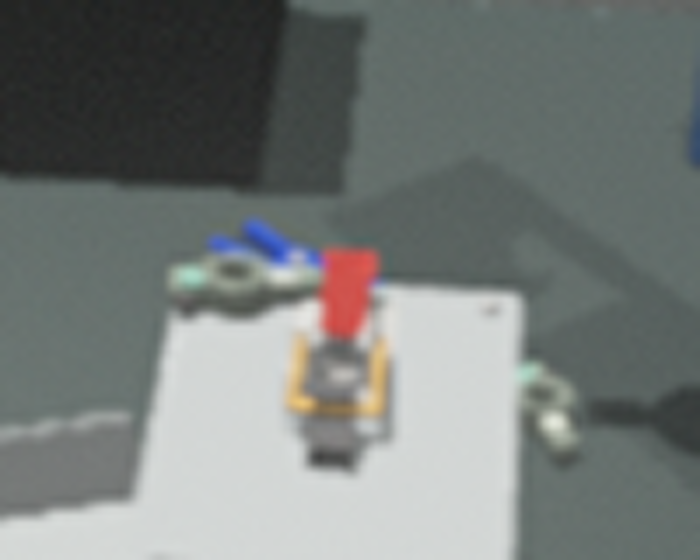

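View pics/t7.png

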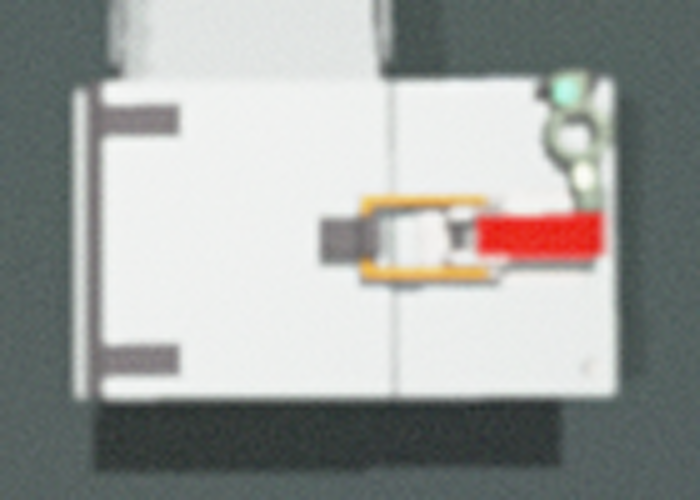

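The lever lies level (z about 0.194 along its length), the bar sits in the hook at y about -0.090, z about 0.192, the hatch is shut, and the arm is clear. Terminal_a is where it was. Handing in.

```bash
python3 -c "
from bench import ctrl
print(ctrl.hand_in())"
```

```text
the job is handed in; nothing more can be done
None
```

The feed box hatch is shut and latched, and I handed the job in at about 11 s of the 58 s. I pressed the hatch down with closed fingers and led the bail bar over onto the keeper's seat. Then I pushed the lever over its arc until it lay flat.

**Last checks, both views:**
- **Lever:** level along its length, with its top face at z about 194 mm.
- **Bail bar:** at about y -90, z 192 mm, within about 2 mm of the hooked point.
- **Hatch:** lies flat and shut.
- **Robot:** the arm is clear of everything, and the highest wrist reading I saw was about 12 N.
- **Loose items:** terminal_a is unmoved in the final view. I did not re-measure the other loose items; the arm never went down near them.

No check failed or disagreed. The hand-in reports no verdict, so the result rests on these measurements.

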